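# Roll the clay roller out of its spring clip

### The arm

A 6-joint arm with a two-finger parallel gripper is mounted at the origin on the work surface. World frame = base frame: x ahead of the robot, y to its left, z up, the work surface at z = 0. Lengths are in m, angles in rad, forces in N, time in s.
With the tool pointing down it reaches from about 0.275 to 0.85 m from the base axis. Payload 19 kg.
Tool frame: the origin (TCP) lies on the front face of the gripper's body, between the roots of the fingers; the fingertips stand 73 mm ahead of it and the grasp point (between the pads) lies grip_depth ahead of it (grip_depth is the distance from the TCP to the grasp point, in m); z points along the fingers, y is the direction in which the jaws open and shut (so a half turn about z gives the same grasp; the last joint's range is limited). The gripper opens to 85 mm and grips with 20 to 120 N. Pads are 22 mm wide; open, the fingers measure 114 mm over their backs; the gripper's body (76 mm by 85 mm) begins 54 mm behind the grasp point. The pads swing forward as they close: fully open they stand 13 mm farther back than shut.
Start: joints at [1.189, 0.15, 1.437, -0, 1.554, -0.134], TCP at [0.141, 0.557, 0.304] pointing down, gripper open.
Joint ranges: [-2.8, 2.8], [-0.68, 2.1], [0.12, 2.68], [-1.39, 4.53], [0.16, 2.79], [-2.81, 2.81]. Speed limits (rad/s): [1.89, 1.89, 2.22, 3.01, 3.01, 3.01].

### API

Orientations are given as [roll, pitch, yaw] about the fixed x, y, z axes, in that order (R = Rz(yaw) Ry(pitch) Rx(roll)).
In Python, from plant import * gives the robot as it stands. The module is installed in compiled form; this text tells all that it offers.
- The arm moves only by the shell command python3 -m pendant 'ROWS' [FORCE]. ROWS is JSON, one flat list of numbers, 7 for each row, row after row: the finger opening in cm, from 0 to 8.54, then the shift along the tool's x, y, z in cm, then the turn, a rotation vector about the tool's x, y, z in rad. A call has 1 to 20 rows; each row is the pose to reach, as a shift and turn from the pose measured when the call began, along the tool's axes at that moment; what a row does not reach only later rows make up. A row lasts 1/12 s, in which the tool goes at most 41.7 mm and 7.16 degrees, less where a joint would pass 70% of its speed; a pose out of reach is approached as far as the arm can. A call with a gripper value outside its range is refused whole. The fingers move at their own pace and stop on an object; FORCE is the grip in N (left out, the last holds). Time passes only in rows, so rows that repeat a pose let the fingers close. It gives the time, the measured TCP pose, the force and the opening at its end, in the units of the state.
- get_state(): the state, without advancing time (a new reading comes with each control period).
- capture(name): name is "scene" or "top" or "wrist"; returns a dict with "frame" (384x512x3 uint8, blue, green, red), "K" (3x3 intrinsics, pixels), "world_from_camera" (4x4, takes a point from camera to world coordinates); the wrist camera has in their place "hand_eye" (4x4, takes a point from camera to tool coordinates, whose origin is the TCP and whose axes are the flange's). Camera axes: x right, y up, looking along -z (the intrinsics and any distortion apply to the point x, -y, -z); pixel columns grow to the right and rows downward; lengths in m; the calibration is good to about 2 mm. A picture is of the moment at which its call begins: read the wrist's pose just before it. There is no depth.
- sign_off(): hands the job in, once; it reports no verdict.
The state is a dict: "clock": time; "joint_pos": joint angles; "joint_velocities": joint speeds; "joint_efforts": joint torques, N m; "eef_pos": TCP position; "eef_rot": TCP orientation; "wrist_force": force on the tool from outside, world axes, zero at the start; "ft_torque": the same for the moment, N m; "gripper_width": finger opening in m.
Only numpy, scipy, OpenCV 4.12 (cv2) and the standard library are available. Lean on these libraries where they do the work, as an engineer would, in place of code of your own. Each camera call takes 0.05 s, during which the arm holds its last target. There are 200 camera calls.

### The job

Get the fired-clay texture roller out of the clip jaws on its rack: roll it sideways from under the jaws and leave it lying still on the rack board, between the jaws and the low rail, along the rail. Only one side of the clip is sprung, the other is screwed tight and looks just the same, so feel with light pushes which way it gives; the roller is brittle, so never press or squeeze it hard. Leave everything else where it is.

Things in the scene. Friction and masses are not known exactly. Their poses are not given: they have to be found in the camera images.
- roller: the texture roller: plain, smooth and slippery cylinder of brick-red glazed clay, 44 mm in diameter, 180 mm long, about 0.4 kg, with shallow bands round it. Origin at its very centre (on its axis, half-way along); its own y axis runs along the cylinder. It starts lying in the clip on the rack, parallel to the rails.
- clip_mid (a point): middle of the clip, fixed to the rack, where the clipped roller's centre is: 22 mm above the board. Axes of the rack: z up, y along the clipped roller, x across it (the ways out are +x and -x). Roller is out once its centre is over 38 mm off in x; it then rolls freely to the rail (centre 76 mm off). Lifting straight up is blocked.
- rack: the rack: wooden board fixed to the table, 224 mm (x) by 390 mm (y), 16 mm thick; origin at the middle of its underside, x, y and z as at clip_mid. The two jaw rows stand on it at x = -20.5 and +20.5 mm; between y = -60 and +60 mm the roller is clear of jaws and can be reached from above on both sides. It has about 2 mm of play each way.
- bars_front (a point): half-way between the two jaw bars of the row at rack x = -20.5 mm, 43 mm above the board. Each row: two steel posts at y = -106 and +106 mm (caps 22 mm wide, 68 mm above the board), each with a level bar 12 mm thick reaching inwards to y = -60 or +60 mm, bar centre 43 mm above the board, over the roller's shoulder.
- bars_back (a point): the same point of the row at rack x = +20.5 mm. One row is sprung: a steady 7 to 11 N sideways on the middle of the roller makes its bars ride up 7 mm, the roller rolls out under them and they drop back. The other row is screwed fast and does not give. Which is which differs from start to start and cannot be seen.
- rail_front (a point): middle of the top edge of the wooden rail at rack x = -104 mm: 250 mm long in y, 12 mm thick, 16 mm high above the board; inner face 98 mm from the clip's middle.
- rail_back (a point): the same point of the like rail at rack x = +104 mm.
- jar: small glass jar with white lid, 42 mm wide, 70 mm tall, standing loose on the rack board beyond one end of the clip (rack y about +162 mm); origin at its underside. Leave alone.
- stylus: flat wooden modelling tool, 170 mm long, 10 mm thick, lying loose on the rack board beyond the other end (rack y about -162 mm); origin at its underside. Leave alone.
- figure: clay figure, about 240 mm long and 34 mm thick, lying on the plywood board at the left; origin at its underside. Leave alone.
- mug: white mug, 84 mm wide, 88 mm tall, far side of the table; origin at its underside. Leave alone.
- cup: white cup, 84 mm wide, 80 mm tall, far side of the table; origin at its underside. Leave alone.
- bowl: brown clay bowl, 130 mm wide, 50 mm tall, at the right; origin at its underside. Leave alone.
- camera: black film camera, about 210 mm long and 122 mm tall, at the right; origin at its underside. Leave alone.
Mind the look-alikes: they are no part of the job. Of the things that look like the roller, the smallest one is meant.

How it is judged:
At the end, for the whole second after the job is handed in: The roller lies still on the rack board, out of the clip on either side: its centre 38 to 82 mm sideways of the clip's middle, within 30 mm of it lengthwise, within 5 mm of its starting height, and its axis within 0.15 rad (9 degrees) of the rails' direction; slower than 0.02 m/s and 0.6 rad/s ((x of roller in the frame of clip_mid between 0.038 and 0.082 m or x of roller in the frame of clip_mid between -0.082 and -0.038 m) and y of roller in the frame of clip_mid between -0.03 and 0.03 m and z of roller in the frame of clip_mid between -0.005 and 0.005 m and angle between the y axis of roller and the y axis of clip_mid, either way round below 0.15 rad and linear speed of roller below 0.02 m/s and angular speed of roller below 0.6 rad/s); the robot touches nothing.
It fails at once if the roller is pressed or squeezed hard (more than 60 N from the fingers or the arm) (contact force between any of the fingers, the arm and roller above 60 N).
It fails at once if another thing is shifted by more than 30 mm (distance of any of jar, stylus, figure, mug, cup, bowl, camera from where it was at the start of the episode above 0.03 m).
It also fails if it takes over 58 s, if anything falls off the work surface, if the arm or the gripper's body presses on something with over 40 N, if the wrist force passes 120 N, or if a joint passes its speed limit or range.

## Working session

There is one attempt and no reset: what is moved stays moved. The work goes in short steps, Python scripts to look and compute and a shell command to move; the robot and the scene stay as the last step left them, time stands still between calls to the robot, and variables do not carry over. Pictures are saved under pics/ and viewed, about 8 in all and at most 12, crops included, and the job is handed in when it is done.

```bash
mkdir -p pics; python3 - <<'E'
from plant import *
import cv2,numpy as np,json
s=get_state();print(s)
for n in("scene","top"):
    c=capture(n);cv2.imwrite(f"pics/{n}0.png",c["frame"]);np.savez(f"{n}0.npz",**{k:c[k] for k in("K","world_from_camera")})
    print(n,c["K"].tolist(),np.round(c["world_from_camera"],4).tolist(),c.keys())
a=cv2.imread("pics/scene0.png");b=cv2.imread("pics/top0.png")
E
```

```text
{'clock': 0.0, 'joint_pos': array([ 1.18897653e+00,  1.51007087e-01,  1.43803031e+00,  2.61122826e-05,
        1.55380250e+00, -1.34008685e-01]), 'joint_velocities': array([ 0.00014234, -0.00168051,  0.00018616, -0.0001379 , -0.00157987,
       -0.0009775 ]), 'joint_efforts': array([-1.99579728e-03, -7.13065052e+01, -5.70870423e+01, -3.11363528e-04,
        9.15378478e-03, -8.75008823e-05]), 'eef_pos': array([0.14099629, 0.55728374, 0.30326375]), 'eef_rot': array([-3.14036008e+00, -1.92515696e-04,  2.89378097e+00]), 'wrist_force': array([ 0.04752603, -0.05179485, -0.02202267]), 'ft_torque': array([0.02440807, 0.00981216, 0.02696355]), 'gripper_width': 0.08523272839921227}
scene [[460.4440323117731, 0.0, 254.09210159660563], [0.0, 460.4440323117731, 191.17869094296435], [0.0, 0.0, 1.0]] [[-0.1963, -0.6378, 0.7447, 1.6009], [0.9805, -0.1377, 0.1405, 0.1972], [0.0129, 0.7578, 0.6524, 0.9839], [0.0, 0.0, 0.0, 1.0]] dict_keys(['frame', 'K', 'world_from_camera'])
top [[365.4280096074147, 0.0, 256.9527814022628], [0.0, 365.4280096074147, 187.57084852909125], [0.0, 0.0, 1.0]] [[0.0094, 0.9962, -0.0863, 0.4434], [-0.9999, 0.0101, 0.0076, 0.0031], [0.0084, 0.0862, 0.9962, 1.1837], [0.0, 0.0, 0.0, 1.0]] dict_keys(['frame', 'K', 'world_from_camera'])
```

View pics/top0.png

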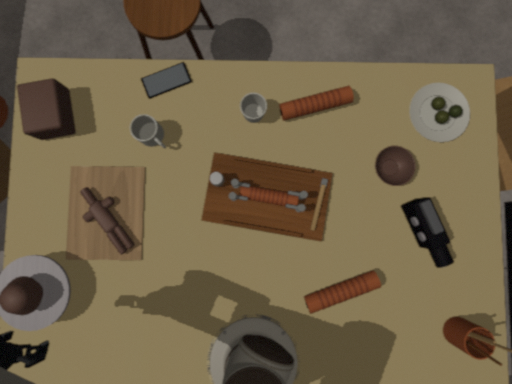

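View pics/scene0.png

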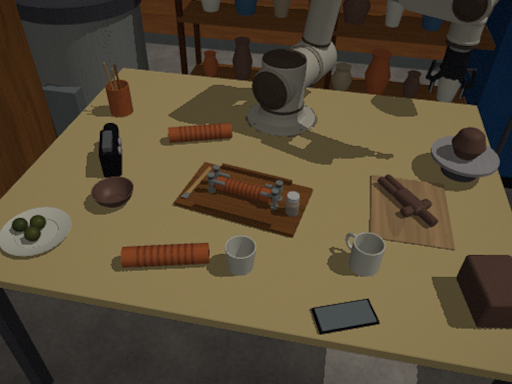

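Top view: rack at about (268,196), with the roller from (240,191) to (298,200), the jar on the left at (217,178) and the stylus on the right at (319,205). The red rollers at (316,103) and (343,291) are bigger, so they are the look-alikes. I'll measure the rack next.

```bash
cat > h.py <<'E'
import numpy as np,cv2
def ray(n,uv,z):
    d=np.load(f"{n}0.npz");K=d["K"];T=d["world_from_camera"]
    v=np.array([(uv[0]-K[0,2])/K[0,0],-(uv[1]-K[1,2])/K[1,1],-1]);w=T[:3,:3]@v
    return T[:3,3]+w*(z-T[2,3])/w[2]
E
python3 - <<'E'
from h import *
for n,(x0,y0,x1,y1) in dict(top=(195,145,340,250),scene=(165,155,325,240)).items():
    a=cv2.imread(f"pics/{n}0.png");h=cv2.cvtColor(a,cv2.COLOR_BGR2HSV)
    c=a[y0:y1,x0:x1];print(n)
    hh=h[y0:y1,x0:x1].astype(int)
    g=((hh[...,1]<90)&(hh[...,2]>60)).astype(np.uint8)
    k,l,st,ce=cv2.connectedComponentsWithStats(g)
    for i in range(1,k):
        if st[i,4]>8:print("grey",st[i,4],np.round(ce[i]+[x0,y0],1),np.round(ray(n,ce[i]+[x0,y0],.08),3))
    r=(((hh[...,0]<9)|(hh[...,0]>175))&(hh[...,1]>150)&(hh[...,2]>90)).astype(np.uint8)
    k,l,st,ce=cv2.connectedComponentsWithStats(r)
    for i in range(1,k):
        if st[i,4]>30:print("red",st[i],np.round(ce[i]+[x0,y0],1),np.round(ray(n,ce[i]+[x0,y0],.05),3))
    cv2.imwrite(f"pics/{n}crop.png",cv2.resize(c,None,fx=5,fy=5,interpolation=cv2.INTER_CUBIC))
E
```

```text
top
grey 169 [215.8 178.1] [0.566 0.12  0.08 ]
grey 105 [238.  183.3] [0.551 0.052 0.08 ]
grey 44 [323.9 181.4] [ 0.56  -0.209  0.08 ]
grey 97 [236.1 196.4] [0.511 0.058 0.08 ]
grey 109 [299.  193.9] [ 0.521 -0.133  0.08 ]
grey 106 [296.9 207. ] [ 0.481 -0.127  0.08 ]
scene
grey 166 [217.1 175.2] [ 0.519 -0.126  0.08 ]
grey 32 [279.1 182.1] [0.511 0.069 0.08 ]
grey 139 [275.6 192.6] [0.562 0.067 0.08 ]
grey 35 [185.7 194.7] [ 0.628 -0.193  0.08 ]
grey 24 [264.3 193.6] [0.574 0.034 0.08 ]
grey 275 [292.7 202.2] [0.594 0.123 0.08 ]
grey 97 [240.  237.4] [0.764 0.003 0.08 ]
```

View pics/topcrop.png

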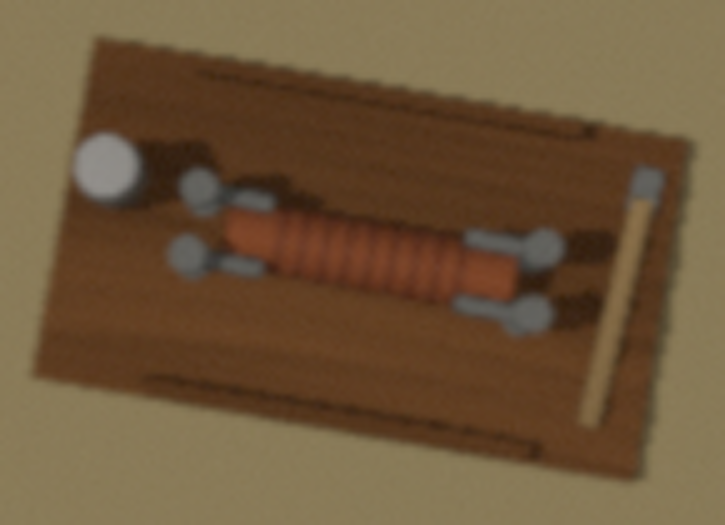

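The crop shows the caps at crop pixels (200,187), (188,256), (542,248) and (530,314), and the jar at the left end. I'll turn these into the rack frame and work out the approach.

```bash
cat >> h.py <<'E'
from scipy.spatial.transform import Rotation as Ro
def go(s,p,ang):
    R=Ro.from_euler('xyz',s["eef_rot"])
    best=None
    for a in(ang,ang+np.pi): # tool y = direction a, z down
        y=np.array([np.cos(a),np.sin(a),0]);z=np.array([0,0,-1.]);x=np.cross(y,z)
        t=(R.inv()*Ro.from_matrix(np.c_[x,y,z])).as_rotvec()
        if best is None or np.linalg.norm(t)<np.linalg.norm(best):best=t
    return np.round(R.inv().apply(np.array(p)-s["eef_pos"])*100,2),np.round(best,3)
E
python3 - <<'E'
from h import *
from plant import *
P=np.array([ray("top",((u+.5)/5-.5+195,(v+.5)/5-.5+145),.084)[:2] for u,v in[(200,187),(188,256),(542,248),(530,314)]])
print(P)
c=P.mean(0);yd=(P[0]+P[1]-P[2]-P[3])/2;xd=(P[0]+P[2]-P[1]-P[3])/2
print("c",c,"len",np.linalg.norm(yd),np.linalg.norm(xd),"ang y",np.degrees(np.arctan2(-yd[0],yd[1])))
B=np.array([ray("top",((u+.5)/5-.5+195,(v+.5)/5-.5+145),.016)[:2] for u,v in[(96,38),(692,142),(638,478),(35,377)]])
print("board",B.mean(0));e=B[0]+B[3]-B[1]-B[2];print(np.degrees(np.arctan2(-e[0],e[1])),np.linalg.norm(e)/2)
# jaws from scene view
S=[ray("top",((u+.5)/5-.5+195,(v+.5)/5-.5+145),.055)[:2] for u,v in[(225,230),(518,275)]];print("roller",np.mean(S,0))
a=np.arctan2(-yd[0],yd[1]);s=get_state();print(a,go(s,[*c,.20],a),go(s,[*c,.10],a))
print([k for k in dir() if 'grip' in k])
E
```

```text
[[ 0.55486366  0.06247037]
 [ 0.51300119  0.06908325]
 [ 0.51997162 -0.14447862]
 [ 0.4800833  -0.13719071]]
c [ 0.51697994 -0.03752893] len 0.20937489690262864 0.04146210111438886 ang y -9.31918423357646
board [ 0.51758592 -0.04023751]
-9.153041376536395 0.38938742002974114
roller [ 0.51814582 -0.04265486]
-0.1626504484758535 (array([-51.04, -48.44,  10.38]), array([-1.000e-03,  1.000e-03,  1.486e+00])) (array([-51.04, -48.43,  20.38]), array([-1.000e-03,  1.000e-03,  1.486e+00]))
['grip_depth']
```

```bash
python3 -m pendant '[6.6,-51,-48.4,4,0,0,1.486, 6.6,-51,-48.4,4,0,0,1.486, 6.6,-51,-48.4,4,0,0,1.486, 6.6,-51,-48.4,4,0,0,1.486, 6.6,-51,-48.4,4,0,0,1.486, 6.6,-51,-48.4,4,0,0,1.486, 6.6,-51,-48.4,4,0,0,1.486, 6.6,-51,-48.4,4,0,0,1.486, 6.6,-51,-48.4,4,0,0,1.486, 6.6,-51,-48.4,4,0,0,1.486, 6.6,-51,-48.4,4,0,0,1.486, 6.6,-51,-48.4,4,0,0,1.486, 6.6,-51,-48.4,4,0,0,1.486, 6.6,-51,-48.4,4,0,0,1.486, 6.6,-51,-48.4,4,0,0,1.486, 6.6,-51,-48.4,4,0,0,1.486, 6.6,-51,-48.4,8,0,0,1.486, 6.6,-51,-48.4,8,0,0,1.486, 6.6,-51,-48.4,8,0,0,1.486, 6.6,-51,-48.4,8,0,0,1.486]' 20
python3 - <<'E'
from h import *
from plant import *
s=get_state();print(grip_depth,s["joint_pos"]);c=capture("wrist");cv2.imwrite("pics/w1.png",c["frame"])
np.savez("w.npz",K=c["K"],H=c["hand_eye"],p=s["eef_pos"],r=s["eef_rot"]);print(np.round(c["hand_eye"],3).tolist())
print(go(s,[.5175,-.039,.10],-.162))
E
```

```text
clock: 1.77
eef_pos: [0.5163, -0.0369, 0.2233]
eef_rot: [-3.139, 0.001, 1.407]
wrist_force: [0.4, 0.2, -0.2]
gripper_width: 0.0661
0.0539 [-2.19887301e-01  7.41195634e-02  1.68691482e+00 -8.22796401e-04
  1.38282610e+00 -5.59198829e-02]
[[-0.0, 0.946, 0.323, 0.085], [1.0, 0.001, -0.001, 0.0], [-0.001, 0.323, -0.946, -0.07], [0.0, 0.0, 0.0, 1.0]]
(array([-0.18,  0.18, 12.33]), array([-0.002,  0.001, -0.002]))
```

View pics/w1.png

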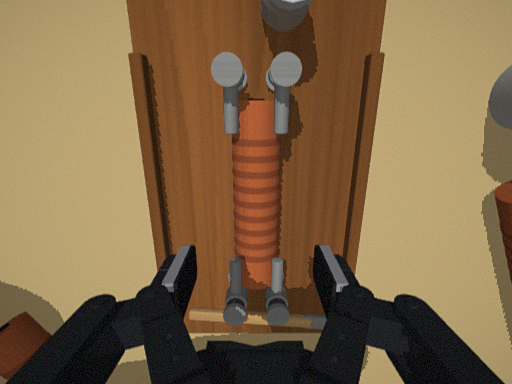

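The wrist view shows the roller centred across the fingers, with its axis at column 256 and the caps at (227,70), (286,69), (235,310) and (277,311). I'll check lengthwise with these before going down.

```bash
python3 - <<'E'
from h import *
d=np.load("w.npz");K=d["K"];H=d["H"];R=Ro.from_euler('xyz',d["r"]).as_matrix()
P=[]
for u,v in[(227,70),(286,69),(235,312),(277,312)]:
    w=R@H[:3,:3]@np.array([(u-K[0,2])/K[0,0],-(v-K[1,2])/K[1,1],-1]);o=d["p"]+R@H[:3,3]
    P.append((R.T@(o+w*(.084-o[2])/w[2]-d["p"]))[:2]*100)
print(np.round(P,2),np.mean(P,0))
E
```

```text
[[ 10.66  -1.83]
 [ 10.72   2.25]
 [-10.01  -1.76]
 [-10.01   2.17]] [0.34037501 0.20894227]
```

```bash
python3 -m pendant '[6.6,0.1,0.2,3,0,0,0, 6.6,0.1,0.2,6,0,0,0, 6.6,0.1,0.2,8,0,0,0, 6.6,0.1,0.2,9.5,0,0,0, 6.6,0.1,0.2,11,0,0,0, 6.6,0.1,0.2,12,0,0,0, 6.6,0.1,0.2,12.3,0,0,0, 6.6,0.1,0.2,12.3,0,0,0]'
python3 -m pendant '[6.6,0,0.3,0,0,0,0, 6.6,0,0.6,0,0,0,0, 6.6,0,0.8,0,0,0,0, 6.6,0,0.9,0,0,0,0, 6.6,0,0.9,0,0,0,0]'
```

```text
clock: 2.48
eef_pos: [0.5185, -0.0351, 0.1018]
eef_rot: [-3.141, 0.001, 1.409]
wrist_force: [0.1, 0.3, -0.6]
gripper_width: 0.0661
clock: 2.9
eef_pos: [0.5277, -0.0367, 0.1021]
eef_rot: [3.141, 0.001, 1.409]
wrist_force: [-0.2, 0.0, 0.3]
gripper_width: 0.0663
```

Now I'll feel +x in 2 mm steps, with time to settle.

```bash
for i in 1; do python3 -m pendant '[6.6,0,0.1,0,0,0,0, 6.6,0,0.2,0,0,0,0, 6.6,0,0.2,0,0,0,0]'; done
python3 -m pendant '[6.6,0,0.1,0,0,0,0, 6.6,0,0.15,0,0,0,0, 6.6,0,0.15,0,0,0,0]'
```

```text
clock: 3.15
eef_pos: [0.5299, -0.0371, 0.1021]
eef_rot: [3.141, 0.001, 1.409]
wrist_force: [0.0, 0.4, 0.5]
gripper_width: 0.0661
clock: 3.4
eef_pos: [0.5307, -0.0372, 0.1018]
eef_rot: [-3.14, 0.001, 1.409]
wrist_force: [-6.1, 0.9, 2.6]
gripper_width: 0.0659
```

```bash
python3 -m pendant '[6.6,0,0.05,0,0,0,0, 6.6,0,0.1,0,0,0,0, 6.6,0,0.1,0,0,0,0]'
python3 -c "
from plant import *
print(get_state()['wrist_force'])"
```

```text
clock: 3.65
eef_pos: [0.5309, -0.0372, 0.1015]
eef_rot: [-3.137, 0.001, 1.409]
wrist_force: [-9.3, 0.8, 4.4]
gripper_width: 0.0661
[-9.31914299  0.8027065   4.36272055]
```

```bash
python3 -m pendant '[6.6,0,0.1,0,0,0,0, 6.6,0,0.15,0,0,0,0, 6.6,0,0.15,0,0,0,0, 6.6,0,0.15,0,0,0,0]'
```

```text
clock: 3.98
eef_pos: [0.5313, -0.0372, 0.1011]
eef_rot: [-3.134, 0.001, 1.409]
wrist_force: [-12.5, 1.5, 6.0]
gripper_width: 0.0656
```

```bash
python3 -m pendant '[6.6,0,0.1,0,0,0,0, 6.6,0,0.15,0,0,0,0, 6.6,0,0.15,0,0,0,0, 6.6,0,0.15,0,0,0,0]'
```

```text
clock: 4.32
eef_pos: [0.5315, -0.0372, 0.1006]
eef_rot: [-3.13, 0.001, 1.409]
wrist_force: [-13.3, 1.1, 4.9]
gripper_width: 0.0664
```

13 N in +x gives nothing: the TCP crept only 0.2 mm. That side looks fixed, so I'll feel -x.

```bash
python3 -m pendant '[6.6,0,-0.5,-0.1,-0.011,0,0, 6.6,0,-1.0,-0.1,-0.011,0,0, 6.6,0,-1.5,-0.1,-0.011,0,0, 6.6,0,-1.8,-0.1,-0.011,0,0, 6.6,0,-2.0,-0.1,-0.011,0,0, 6.6,0,-2.1,-0.1,-0.011,0,0, 6.6,0,-2.1,-0.1,-0.011,0,0]'
python3 -m pendant '[6.6,0,-0.1,0,0,0,0, 6.6,0,-0.2,0,0,0,0, 6.6,0,-0.2,0,0,0,0]'
```

```text
clock: 4.9
eef_pos: [0.5107, -0.0338, 0.102]
eef_rot: [-3.142, 0.001, 1.409]
wrist_force: [-0.2, -0.6, 0.2]
gripper_width: 0.0659
clock: 5.15
eef_pos: [0.5087, -0.0335, 0.1019]
eef_rot: [-3.141, 0.001, 1.409]
wrist_force: [-0.3, 0.3, -0.0]
gripper_width: 0.0661
```

```bash
python3 -m pendant '[6.6,0,-0.1,0,0,0,0, 6.6,0,-0.2,0,0,0,0, 6.6,0,-0.2,0,0,0,0]'
```

```text
clock: 5.4
eef_pos: [0.5066, -0.0331, 0.1019]
eef_rot: [-3.141, 0.001, 1.409]
wrist_force: [0.7, 0.1, -0.8]
gripper_width: 0.0663
```

```bash
python3 -m pendant '[6.6,0,-0.1,0,0,0,0, 6.6,0,-0.15,0,0,0,0, 6.6,0,-0.15,0,0,0,0]'
```

```text
clock: 5.65
eef_pos: [0.505, -0.0328, 0.1019]
eef_rot: [-3.141, 0.001, 1.409]
wrist_force: [0.4, -0.3, -0.3]
gripper_width: 0.0659
```

```bash
python3 -m pendant '[6.6,0,-0.1,0,0,0,0, 6.6,0,-0.15,0,0,0,0, 6.6,0,-0.15,0,0,0,0]'
```

```text
clock: 5.9
eef_pos: [0.5041, -0.0327, 0.1022]
eef_rot: [3.14, 0.001, 1.409]
wrist_force: [6.7, -1.3, -1.6]
gripper_width: 0.066
```

```bash
python3 -m pendant '[6.6,0,-0.1,0,0,0,0, 6.6,0,-0.15,0,0,0,0, 6.6,0,-0.15,0,0,0,0]'
```

```text
clock: 6.15
eef_pos: [0.5035, -0.0326, 0.1026]
eef_rot: [3.137, 0.001, 1.409]
wrist_force: [7.8, -1.4, -1.4]
gripper_width: 0.0659
```

```bash
python3 -m pendant '[6.6,0,-0.1,0,0,0,0, 6.6,0,-0.15,0,0,0,0, 6.6,0,-0.15,0,0,0,0]'
```

```text
clock: 6.4
eef_pos: [0.5029, -0.0326, 0.1032]
eef_rot: [3.134, 0.001, 1.409]
wrist_force: [9.4, -0.9, -1.3]
gripper_width: 0.0659
```

```bash
python3 -m pendant '[6.6,0,-0.1,0.05,0.005,0,0, 6.6,0,-0.2,0.05,0.005,0,0, 6.6,0,-0.2,0.05,0.005,0,0]'
```

```text
clock: 6.65
eef_pos: [0.5022, -0.0325, 0.1035]
eef_rot: [3.135, 0.001, 1.409]
wrist_force: [9.2, -1.1, 0.8]
gripper_width: 0.0661
```

```bash
python3 -m pendant '[6.6,0,-0.1,0.05,0.005,0,0, 6.6,0,-0.2,0.05,0.005,0,0, 6.6,0,-0.2,0.05,0.005,0,0]'
```

```text
clock: 6.9
eef_pos: [0.5015, -0.0324, 0.1038]
eef_rot: [3.136, 0.001, 1.409]
wrist_force: [10.1, 0.8, 0.7]
gripper_width: 0.0662
```

```bash
python3 -m pendant '[6.6,0,-0.1,0.1,0.006,0,0, 6.6,0,-0.2,0.1,0.006,0,0, 6.6,0,-0.3,0.1,0.006,0,0, 6.6,0,-0.3,0.1,0.006,0,0]'
```

```text
clock: 7.23
eef_pos: [0.4999, -0.0322, 0.1037]
eef_rot: [3.138, 0.001, 1.409]
wrist_force: [9.7, -0.6, 1.8]
gripper_width: 0.066
```

```bash
python3 -m pendant '[6.6,0,-0.1,0.1,0.006,0,0, 6.6,0,-0.2,0.1,0.006,0,0, 6.6,0,-0.3,0.1,0.006,0,0, 6.6,0,-0.3,0.1,0.006,0,0]'
```

```text
clock: 7.57
eef_pos: [0.4983, -0.0321, 0.1037]
eef_rot: [3.14, 0.001, 1.409]
wrist_force: [9.9, -0.5, 3.0]
gripper_width: 0.0662
```

It rides out at a steady 10 N, so the -x side is the sprung one. I'll keep going.

```bash
python3 -m pendant '[6.6,0,-0.15,0.1,0.003,0,0, 6.6,0,-0.3,0.1,0.003,0,0, 6.6,0,-0.4,0.1,0.003,0,0, 6.6,0,-0.5,0.1,0.003,0,0, 6.6,0,-0.6,0.1,0.003,0,0, 6.6,0,-0.6,0.1,0.003,0,0]'
```

```text
clock: 8.07
eef_pos: [0.4936, -0.0314, 0.1037]
eef_rot: [3.139, 0.001, 1.408]
wrist_force: [8.2, -1.1, 3.2]
gripper_width: 0.066
```

```bash
python3 -m pendant '[6.6,0,-0.15,0.05,0.003,0,0, 6.6,0,-0.3,0.05,0.003,0,0, 6.6,0,-0.4,0.05,0.003,0,0, 6.6,0,-0.5,0.05,0.003,0,0, 6.6,0,-0.6,0.05,0.003,0,0, 6.6,0,-0.6,0.05,0.003,0,0]'
```

```text
clock: 8.57
eef_pos: [0.4888, -0.0307, 0.1041]
eef_rot: [3.138, 0.001, 1.408]
wrist_force: [7.9, -0.9, 3.7]
gripper_width: 0.0658
```

```bash
python3 -m pendant '[6.6,0,-0.15,0.1,0.003,0,0, 6.6,0,-0.3,0.1,0.003,0,0, 6.6,0,-0.4,0.1,0.003,0,0, 6.6,0,-0.5,0.1,0.003,0,0, 6.6,0,-0.6,0.1,0.003,0,0, 6.6,0,-0.6,0.1,0.003,0,0]'
```

```text
clock: 9.07
eef_pos: [0.4839, -0.0299, 0.1039]
eef_rot: [3.138, 0.001, 1.408]
wrist_force: [6.6, -1.0, 2.6]
gripper_width: 0.0661
```

```bash
python3 -m pendant '[6.6,0,-0.15,0.05,0.003,0,0, 6.6,0,-0.3,0.05,0.003,0,0, 6.6,0,-0.4,0.05,0.003,0,0, 6.6,0,-0.5,0.05,0.003,0,0, 6.6,0,-0.6,0.05,0.003,0,0, 6.6,0,-0.6,0.05,0.003,0,0]'; python3 - <<'E'
from plant import *
import cv2
cv2.imwrite("pics/w2.png",capture("wrist")["frame"])
E
```

```text
clock: 9.57
eef_pos: [0.4783, -0.029, 0.1037]
eef_rot: [3.139, 0.001, 1.408]
wrist_force: [5.1, -0.6, 2.8]
gripper_width: 0.0663
```

View pics/w2.png

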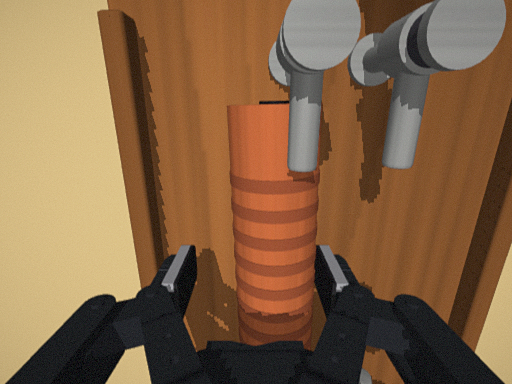

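The view shows the roller straight, from (260,105) to (275,340), and moving out under the raised bar, with the left finger still clear of the rail. I'll go another 10 mm.

```bash
python3 -m pendant '[6.6,0,-0.1,0,0.003,0,0, 6.6,0,-0.2,0,0.003,0,0, 6.6,0,-0.3,0,0.003,0,0, 6.6,0,-0.4,0,0.003,0,0, 6.6,0,-0.5,0,0.003,0,0, 6.6,0,-0.6,0,0.003,0,0, 6.6,0,-0.6,0,0.003,0,0]'
```

```text
clock: 10.2
eef_pos: [0.4719, -0.0279, 0.1035]
eef_rot: [-3.14, 0.001, 1.408]
wrist_force: [-0.1, 0.5, 0.4]
gripper_width: 0.0663
```

```bash
python3 -m pendant '[6.6,0,-0.1,0,0,0,0, 6.6,0,-0.2,0,0,0,0, 6.6,0,-0.3,-0.1,0,0,0, 6.6,0,-0.4,-0.2,0,0,0, 6.6,0,-0.5,-0.2,0,0,0, 6.6,0,-0.6,-0.2,0,0,0, 6.6,0,-0.6,-0.2,0,0,0]'; python3 - <<'E'
from plant import *
import cv2
cv2.imwrite("pics/w3.png",capture("wrist")["frame"])
E
```

```text
clock: 10.78
eef_pos: [0.4658, -0.0269, 0.1055]
eef_rot: [-3.14, 0.001, 1.408]
wrist_force: [-0.1, -0.4, -0.1]
gripper_width: 0.0662
```

View pics/w3.png

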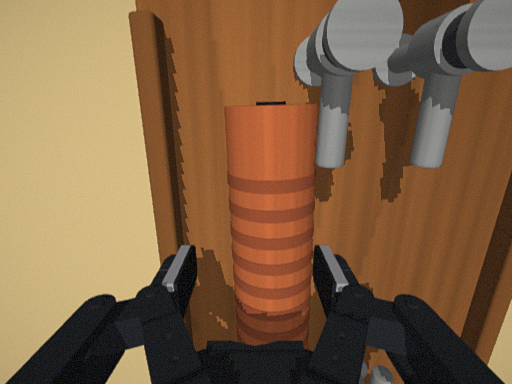

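It's out: the roller is at columns 225–315, clear of the dropped bar at 317–350, and the force is zero. I'll nudge it about 8 mm further for margin, with the tips raised above rail height.

```bash
python3 -m pendant '[6.6,0,0,-0.3,0,0,0, 6.6,0,0,-0.5,0,0,0, 6.6,0,-0.15,-0.5,0,0,0, 6.6,0,-0.3,-0.5,0,0,0, 6.6,0,-0.45,-0.5,0,0,0, 6.6,0,-0.6,-0.5,0,0,0, 6.6,0,-0.7,-0.5,0,0,0, 6.6,0,-0.8,-0.5,0,0,0, 6.6,0,-0.8,-0.5,0,0,0, 6.6,0,-0.8,-0.5,0,0,0, 6.6,0,-0.8,-0.5,0,0,0, 6.6,0,-0.8,-0.5,0,0,0]'; python3 - <<'E'
from plant import *
import cv2
cv2.imwrite("pics/w4.png",capture("wrist")["frame"])
E
```

```text
clock: 11.83
eef_pos: [0.4581, -0.0256, 0.1105]
eef_rot: [-3.14, 0.001, 1.408]
wrist_force: [-0.3, 0.1, 0.4]
gripper_width: 0.0658
```

View pics/w4.png

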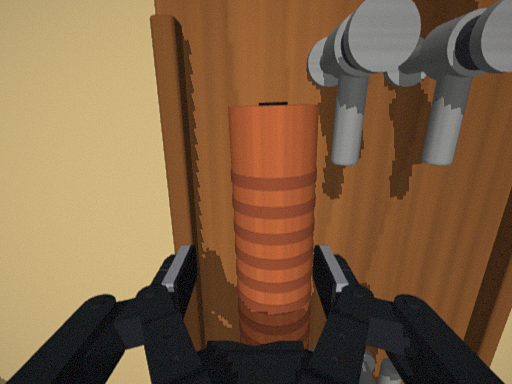

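Roller at columns 230–318, clear of the bars. I'll centre the fingers off it and lift away.

```bash
python3 -m pendant '[6.6,0,0.3,0,0,0,0, 6.6,0,0.7,0,0,0,0, 6.6,0,0.8,0,0,0,0, 6.6,0,0.8,-1,0,0,0, 6.6,0,0.8,-2.5,0,0,0, 6.6,0,0.8,-5,0,0,0, 6.6,0,0.8,-8,0,0,0, 6.6,0,0.8,-11,0,0,0, 6.6,0,0.8,-13,0,0,0, 6.6,0,0.8,-13,0,0,0, 6.6,0,0.8,-13,0,0,0, 6.6,0,0.8,-13,0,0,0, 6.6,0,0.8,-13,0,0,0]'; cat > m.py <<'E'
from plant import *
from h import *
import sys
s=get_state();c=capture("wrist");a=c["frame"];cv2.imwrite(f"pics/{sys.argv[1]}.png",a)
K=c["K"];H=c["hand_eye"];R=Ro.from_euler('xyz',s["eef_rot"]).as_matrix()
h=cv2.cvtColor(a,cv2.COLOR_BGR2HSV);m=cv2.inRange(h,(0,165,120),(10,255,255))
k,l,st,ce=cv2.connectedComponentsWithStats(m)
for i in range(1,k):
    if st[i,4]>1500:
        (q,sz,an)=cv2.minAreaRect(np.argwhere(l==i)[:,::-1].astype(np.float32))
        w=R@H[:3,:3]@np.array([(q[0]-K[0,2])/K[0,0],-(q[1]-K[1,2])/K[1,1],-1]);o=s["eef_pos"]+R@H[:3,3]
        p=(o+w*(.05-o[2])/w[2])[:2]-[.5175,-.0375];b=-.162
        print(s["clock"],st[i],np.round(sz),round(an,1),"rack xy mm",np.round(1000*np.array([p@[np.cos(b),np.sin(b)],p@[-np.sin(b),np.cos(b)]]),1))
E
python3 m.py w5
```

```text
clock: 12.97
eef_pos: [0.4658, -0.0267, 0.2396]
eef_rot: [-3.138, 0.001, 1.408]
wrist_force: [0.5, 0.2, -0.0]
gripper_width: 0.0661
12.9667 [ 234  104   43  179 5299] [178.  42.] 90.0 rack xy mm [-52.1   2.7]
```

View pics/w5.png

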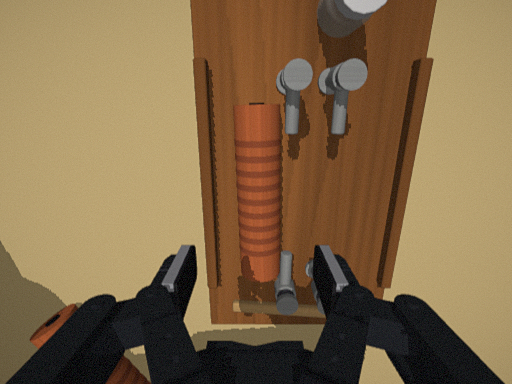

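The roller lies parallel to the rails at about x = -52 mm, clear of the jaws, and the jar and stylus are in place. I'll wait and check that it is still.

```bash
python3 -m pendant '[6.6,0,0,0,0,0,0, 6.6,0,0,0,0,0,0, 6.6,0,0,0,0,0,0, 6.6,0,0,0,0,0,0, 6.6,0,0,0,0,0,0, 6.6,0,0,0,0,0,0, 6.6,0,0,0,0,0,0, 6.6,0,0,0,0,0,0, 6.6,0,0,0,0,0,0, 6.6,0,0,0,0,0,0, 6.6,0,0,0,0,0,0, 6.6,0,0,0,0,0,0, 6.6,0,0,0,0,0,0, 6.6,0,0,0,0,0,0, 6.6,0,0,0,0,0,0]'; python3 m.py w6
```

```text
clock: 14.27
eef_pos: [0.4659, -0.0267, 0.2396]
eef_rot: [-3.138, 0.001, 1.408]
wrist_force: [-0.1, 0.2, -0.7]
gripper_width: 0.066
14.2667 [ 234  104   43  179 5288] [178.  42.] 90.0 rack xy mm [-52.1   2.7]
```

Same pixels after 1.3 s, so it is still. I'll hand in.

```bash
python3 -c "
from plant import *
sign_off()"
```

```text
the job is handed in; nothing more can be done
```

The roller is out of the clip and lying still on the rack board, on the side nearer the robot (rack -x). I handed the job in at about 14 s on the clock.

- **Finding the sprung side:** I set the open fingers either side of the roller and pushed lightly both ways. In +x it held firm at 13 N. In -x it gave at a steady 8–10 N, so I rolled it out that way. The highest force I read was about 13 N along the push, well under the 60 N limit. I read the force only at the end of each move.
- **Final position:** The last two wrist-camera measurements, 1.3 s apart, agreed: the roller is about 52 mm from the clip's middle in -x and 3 mm lengthwise, parallel to the rails, and not moving. The arm was well above everything, with no force on it.
- **Other things:** The jar and stylus were still in their places in the last wrist picture I viewed. I did not measure them again, nor take another overall picture of the figure, mug, cup, bowl and camera, but nothing came near those.
- **Disagreement:** The top and wrist cameras differed by about 5 mm on the clip's middle lengthwise, well inside the 30 mm allowed.

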